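# Stack the column end caps alternately

### The arm

A 6-joint arm with a two-finger parallel gripper is mounted at the origin on the work surface. World frame = base frame: x ahead of the robot, y to its left, z up, the work surface at z = 0. Lengths are in m, angles in rad, forces in N, time in s.
With the tool pointing down it reaches from about 0.275 to 0.75 m from the base axis. Payload 10.2 kg.
Tool frame: the origin (TCP) lies at the very end of the fingers, on their centre line; the grasp point (between the pads) lies 19 mm behind it (bot.tcp_to_grasp is the distance from the TCP to the grasp point, in m); z points along the fingers, x is the direction in which the jaws open and shut, and the axes are right-handed (so a half turn about z gives the same grasp; the last joint's range is limited). The gripper opens to 88 mm and grips with 3 to 60 N. Pads are 18 mm wide; open, the fingers measure 123 mm over their backs; the gripper's body (75 mm by 187 mm) begins 45 mm behind the grasp point.
Start: joints at [0.952, 0.313, 1.498, -0, 1.331, -0.223], TCP at [0.202, 0.484, 0.239] pointing down, gripper open.
Joint ranges: [-2.94, 2.94], [-0.97, 2.17], [0.19, 2.56], [-1.23, 4.37], [0.02, 3.11], [-2.88, 2.88]. Speed limits (rad/s): [2.39, 2.39, 3.01, 3.14, 3.14, 3.14].

### API

Orientations are given as a unit quaternion [x, y, z, w].
In Python, from workcell import sensors, optics, job_done, bot gives the robot as it stands.
- The arm moves only by the tool move_arm, never from a script. Its arguments are lists of equal length, an entry for each row: "claw": the finger opening in m, from 0 to 0.0881; "xyz": the shift along the world's x, y, z in m, a list of three; "rot": the turn, a rotation vector about the world's x, y, z in degrees, a list of three. In form: {"claw": [claw, ...], "xyz": [[dx, dy, dz], ...], "rot": [[ax, ay, az], ...]}. A call has 1 to 5 rows; each row shifts and turns the commanded pose from where the row before left it; what a row does not reach is not made up. A row lasts 1/12 s, in which the tool goes at most 41.7 mm and 7.16 degrees, less where a joint would pass 70% of its speed; a pose out of reach is approached as far as the arm can. A call with a gripper value outside its range is refused whole. The fingers move at their own pace and stop on an object; "force" is the grip in N (left out, the last holds). Time passes only in rows, so rows that do not move let the fingers close. It gives the time, the measured TCP pose, the force and the opening at its end, in the units of the state.
- sensors.get_state(): the state, without advancing time (a new reading comes with each control period).
- optics.grab_frame(name): name is "side" or "top" or "wrist"; returns (picture, depth): 480x640x3 uint8, blue, green, red; 480x640 float32, m along the optical axis (not along the pixel's ray), 0 where there is no reading.
- optics.camera_info(name): a dict with "vertical_fov" (degrees; the focal length in pixels is half the picture's height over the tangent of half this angle, whatever the lens; pixels are square), "cx", "cy" (the principal point, pixels), "R" (3x3) and "t" (3): a world point X has camera coordinates R X + t. Camera axes: x right, y down, z forward; pixel columns grow to the right and rows downward; lengths in m; the calibration is good to about 2 mm. A picture is of the moment at which its call begins: read the wrist's pose just before it. camera_info takes no time and is no camera call; for the wrist camera it gives the pose at the moment of the call.
- job_done(): hands the job in, once; it reports no verdict.
The state is a dict: "clock": time; "qpos": joint angles; "joint_vel": joint speeds; "tau": joint torques, N m; "eef_pos": TCP position; "tool_rot": TCP orientation; "ft_force": force on the tool from outside, world axes, zero at the start; "torque": the same for the moment, N m; "gripper_width": finger opening in m.
Only numpy, scipy, OpenCV 4.12 (cv2) and the standard library are available. Lean on these libraries where they do the work, as an engineer would, in place of code of your own. Each camera call takes 0.05 s, during which the arm holds its last target.

### The job

Put the three matching column end caps away as one tight stack, alternately up and down: on the first cap, which stands boss up on the grey slab, set the same-sized cap that lies boss down, so that boss meets boss, and on its flat top set the other same-sized cap, which stands boss up, flat face to flat face. Centre each cap over the one below and let it sit flat; leave the first cap standing where it is on the slab.

Things in the scene. Friction and masses are not known exactly. Their poses are not given: they have to be found in the camera images.
- first_mid (a point): First cap: aluminium hat-shaped cap 40 mm tall, 0.2 kg: flange 64 mm across, 10 mm thick; solid boss 40 mm across, 30 mm long; flat back. Stands boss up, loose, about the middle of a fixed grey slab 130 mm square, 20 mm high. Point: on its axis half-way up, 20 mm above its underside; z up.
- bossdown_mid (a point): Second cap: aluminium hat-shaped cap 40 mm tall, 0.2 kg: flange 64 mm across, 10 mm thick; solid boss 40 mm across, 30 mm long; flat back. Lies boss down on the bench: the flange is on top, 30 to 40 mm up, free under its rim. Loose; can be held across the flange. Point: on its axis half-way up, 20 mm above its underside; z up.
- bossup_mid (a point): Third cap: aluminium hat-shaped cap 40 mm tall, 0.2 kg: flange 64 mm across, 10 mm thick; solid boss 40 mm across, 30 mm long; flat back. Stands boss up on the bench: the boss is 10 to 40 mm up. Loose; can be held across the boss. Not to be used: smaller cap (26 mm tall), bigger cap (50 mm), flat ring. Point: on its axis half-way up, 20 mm above its underside; z up.
There are look-alikes about, which are no part of the job. What is shaped like the part that bears bossdown_mid but brown, purple or turquoise is not meant.

How it is judged:
By the outcome, as a careful person would: the job done as asked, in the order asked, and still so for the second after the job is handed in, with the robot touching nothing.
It also fails if it takes over 53 s, if anything falls off the work surface, if the arm or the gripper's body presses on something with over 40 N, if the wrist force passes 120 N, or if a joint passes its speed limit or range.

## Working session

There is one attempt and no reset: what is moved stays moved. The work goes in short steps, Python scripts to look and compute and a tool call to move; the robot and the scene stay as the last step left them, time stands still between calls to the robot, and variables do not carry over. Pictures are saved under pics/ and viewed, and the job is handed in when it is done.

Besides the shell and the picture viewer there is one more tool, called after "Call:" as name(argument=value, ...) on one line, values as JSON. move_arm: Moves the arm, as the interface text tells. Its arguments: {"type":"object","properties":{"claw":{"type":"array","items":{"type":"number"}},"xyz":{"type":"array","items":{"type":"array","items":{"type":"number"}}},"rot":{"type":"array","items":{"type":"array","items":{"type":"number"}}},"force":{"type":"number"}},"required":["claw","xyz","rot"]}

```bash
mkdir -p pics; ls; python3 - <<'E'
from workcell import sensors, optics, bot
import cv2,numpy as np
print(sensors.get_state()); print(bot.tcp_to_grasp)
for n in ["side","top"]:
    im,d=optics.grab_frame(n); cv2.imwrite(f"pics/{n}0.png",im); np.savez(f"{n}0.npz",im=im,d=d)
    print(n,optics.camera_info(n),(d>0).mean())
E
```

```text
pics
{'clock': 0.0, 'qpos': array([ 9.51601719e-01,  3.13449050e-01,  1.49841334e+00,  5.32402325e-06,
        1.33095163e+00, -2.23389419e-01]), 'joint_vel': array([ 0.00019083,  0.0007157 , -0.00030624, -0.00106489, -0.00108832,
       -0.00053727]), 'tau': array([ 2.41910511e-04, -4.02218235e+01, -2.52264798e+01,  6.93951314e-02,
        3.53350828e-02, -1.04571643e-04]), 'eef_pos': array([0.20228428, 0.48421889, 0.23817048]), 'tool_rot': array([ 8.32331636e-01,  5.54277616e-01, -5.71567376e-04,  2.15056397e-04]), 'ft_force': array([ 0.09604234, -0.51337102, -0.39393338]), 'torque': array([ 0.03250624, -0.03869394, -0.01668521]), 'gripper_width': 0.08807839881514343}
0.0187
side {'vertical_fov': 56.3120418255116, 'cx': 319.37525867247746, 'cy': 247.53392189068924, 'R': array([[ 0.93115281, -0.36413453, -0.01898661],
       [-0.26380071, -0.63680626, -0.72449083],
       [ 0.25172133,  0.67962036, -0.68902289]]), 't': array([-0.52558934,  0.1859888 ,  0.66439483])} 0.9958626302083333
top {'vertical_fov': 44.15511898727638, 'cx': 320.9438580331275, 'cy': 243.79411716789494, 'R': array([[ 7.61054350e-03, -9.99970892e-01, -5.42977695e-04],
       [-9.85812880e-01, -7.41173870e-03, -1.67684321e-01],
       [ 1.67675415e-01,  1.81144322e-03, -9.85840592e-01]]), 't': array([-0.04560515,  0.57868274,  1.21116991])} 0.9961328125
```

View pics/top0.png

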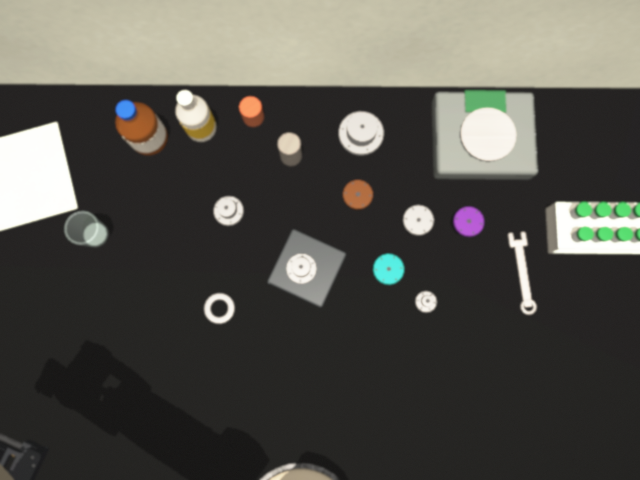

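View pics/side0.png

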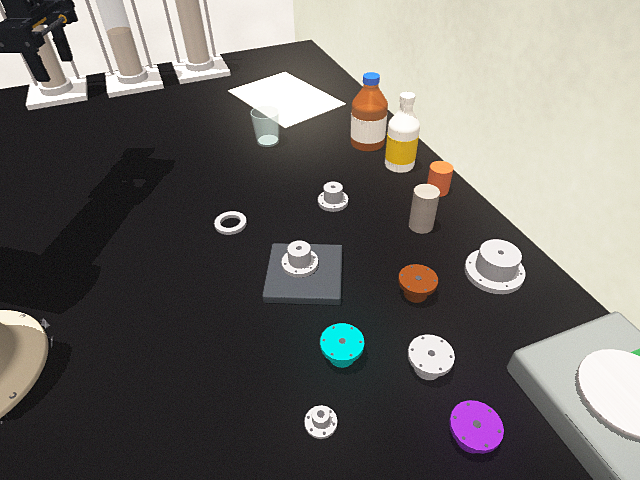

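The top view shows these candidates:
- First cap: on the slab at (301,268).
- Boss down, aluminium: (418,220). Look-alikes: brown (358,194), purple (469,221), turquoise (388,269).
- Boss up: (228,210). Not to be used: bigger (361,132), smaller (426,301), ring (219,308).

I choose (418,220) as the second cap and (228,210) as the third, and will check both by size.

```bash
cat > h.py <<'E'
import numpy as np,cv2
from workcell import optics,sensors
def cloud(d,ci):
    f=240/np.tan(np.radians(ci['vertical_fov']/2))
    v,u=np.mgrid[0:480,0:640]
    P=np.stack([(u-ci['cx'])/f*d,(v-ci['cy'])/f*d,d],-1)
    return (P-ci['t'])@ci['R']
def proj(X,ci):
    f=240/np.tan(np.radians(ci['vertical_fov']/2))
    c=ci['R']@np.asarray(X)+ci['t']; return c[:2]/c[2]*f+[ci['cx'],ci['cy']]
def circ(P):
    h=cv2.convexHull(P.astype(np.float32)).reshape(-1,2)
    (c,r)=cv2.minEnclosingCircle(h); return np.round(c,4),round(r,4)
E
python3 - <<'E'
from h import *
C={}
for n in ["top","side"]:
    z=np.load(n+"0.npz"); C[n]=(z['im'],cloud(z['d'],optics.camera_info(n)))
im,W=C["top"]
for nm,(u,v) in dict(first=(301,268),bd=(418,220),bu=(228,210),big=(361,132),small=(426,301),brown=(358,194)).items():
    seed=W[v-3:v+4,u-3:u+4].reshape(-1,3); seed=np.median(seed,0)
    print(nm,"seed",seed.round(4))
    for n in C:
        P=C[n][1].reshape(-1,3); I=C[n][0].reshape(-1,3)
        m=(np.hypot(*(P[:,:2]-seed[:2]).T)<.06)
        zz=P[m][:,2]
        print(n,"zhist",[(round(a,3),int(k)) for k,a in zip(*np.histogram(zz,bins=np.arange(-.01,.09,.005))) if k])
        Q=P[m&(abs(P[:,2]-seed[2])<.004)]
        if len(Q)>5: print("   top z",np.median(Q[:,2]).round(4),"circle",circ(Q[:,:2]),"mean",Q[:,:2].mean(0).round(4))
cv2.imwrite("pics/crop0.png",cv2.resize(C["top"][0][180:320,190:450],None,fx=3,fy=3,interpolation=cv2.INTER_CUBIC))
E
```

```text
first seed [5.252e-01 1.000e-04 6.070e-02]
top zhist [(np.float64(-0.01), 1), (np.float64(-0.005), 19), (np.float64(0.0), 28), (np.float64(0.005), 6), (np.float64(0.01), 37), (np.float64(0.015), 689), (np.float64(0.02), 886), (np.float64(0.025), 220), (np.float64(0.03), 209), (np.float64(0.035), 12), (np.float64(0.04), 5), (np.float64(0.045), 7), (np.float64(0.05), 5), (np.float64(0.055), 118), (np.float64(0.06), 156), (np.float64(0.065), 4)]
   top z 0.0608 circle (array([0.5293, 0.0022]), 0.0199) mean [0.5295 0.0023]
side zhist [(np.float64(-0.005), 1), (np.float64(0.0), 8), (np.float64(0.015), 97), (np.float64(0.02), 1564), (np.float64(0.025), 84), (np.float64(0.03), 367), (np.float64(0.035), 44), (np.float64(0.04), 45), (np.float64(0.045), 53), (np.float64(0.05), 42), (np.float64(0.055), 71), (np.float64(0.06), 279)]
   top z 0.0614 circle (array([0.528 , 0.0015]), 0.0207) mean [0.5281 0.    ]
bd seed [ 0.6341 -0.2507  0.0404]
top zhist [(np.float64(-0.01), 22), (np.float64(-0.005), 560), (np.float64(0.0), 876), (np.float64(0.005), 97), (np.float64(0.025), 2), (np.float64(0.03), 
[... 2682 characters left out ...]
y([ 0.4615, -0.2675]), 0.0122) mean [ 0.4613 -0.2686]
brown seed [ 0.6908 -0.121   0.0402]
top zhist [(np.float64(-0.01), 17), (np.float64(-0.005), 562), (np.float64(0.0), 844), (np.float64(0.005), 83), (np.float64(0.01), 1), (np.float64(0.03), 13), (np.float64(0.035), 265), (np.float64(0.04), 367), (np.float64(0.045), 27)]
   top z 0.0405 circle (array([ 0.6917, -0.1194]), 0.0324) mean [ 0.6912 -0.119 ]
side zhist [(np.float64(-0.005), 64), (np.float64(0.0), 2031), (np.float64(0.005), 46), (np.float64(0.01), 44), (np.float64(0.015), 20), (np.float64(0.03), 44), (np.float64(0.035), 93), (np.float64(0.04), 894)]
   top z 0.0418 circle (array([ 0.6903, -0.1189]), 0.0329) mean [ 0.6894 -0.1211]
```

View pics/crop0.png

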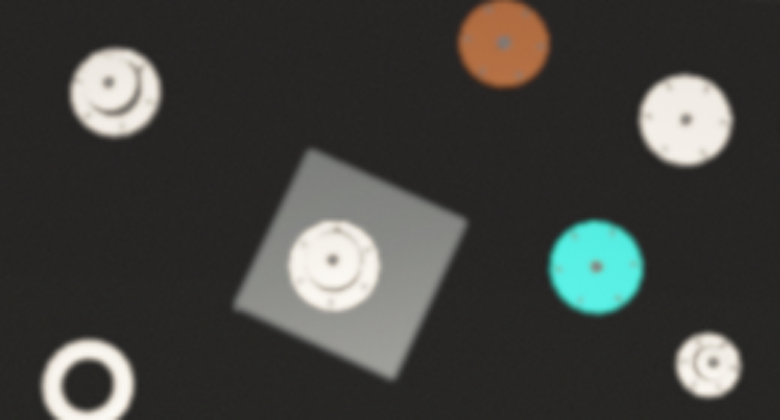

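The choice is confirmed. The second cap is at about (0.635,-0.249): top z 41 mm, radius 32 mm. The third is at about (0.659,0.166): boss radius 20 mm, top 40 mm. The first is at (0.5287,0.002): top 61 mm. Next I fly over the first cap to look with the wrist camera, then go on to the second.

Call:
move_arm(claw=[0.088, 0.088, 0.088, 0.088, 0.088], xyz=[[0.022, -0.032, 0], [0.022, -0.032, 0], [0.022, -0.032, 0], [0.022, -0.032, 0], [0.022, -0.032, 0]], rot=[[0, 0, -5], [0, 0, -5], [0, 0, -5], [0, 0, -5], [0, 0, -2]], force=15)

```text
clock: 0.52
eef_pos: [0.3128, 0.3228, 0.2386]
tool_rot: [0.924, 0.383, -0.0, 0.0]
ft_force: [0.5, -0.3, 1.0]
gripper_width: 0.0879
```

Call:
move_arm(claw=[0.088, 0.088, 0.088, 0.088, 0.088], xyz=[[0.022, -0.032, 0], [0.022, -0.032, 0], [0.022, -0.032, 0], [0.022, -0.032, 0], [0.022, -0.032, 0]], rot=[[0, 0, 0], [0, 0, 0], [0, 0, 0], [0, 0, 0], [0, 0, 0]])

```text
clock: 0.93
eef_pos: [0.423, 0.1626, 0.2387]
tool_rot: [0.923, 0.385, -0.0, -0.0]
ft_force: [0.5, 0.4, 0.7]
gripper_width: 0.088
```

Call:
move_arm(claw=[0.088, 0.088, 0.088, 0.088, 0.088], xyz=[[0.022, -0.032, 0], [0.022, -0.032, 0], [0.022, -0.032, 0], [0.022, -0.032, 0], [0.022, -0.032, 0]], rot=[[0, 0, 0], [0, 0, 0], [0, 0, 0], [0, 0, 0], [0, 0, 0]])

```text
clock: 1.35
eef_pos: [0.5331, 0.0025, 0.2384]
tool_rot: [0.923, 0.385, -0.0, -0.0]
ft_force: [0.5, 0.3, -0.4]
gripper_width: 0.0879
```

```bash
cat >> h.py <<'E'
def wrist(tag):
    ci=optics.camera_info("wrist"); im,d=optics.grab_frame("wrist")
    cv2.imwrite(f"pics/{tag}.png",im); np.savez(tag+".npz",im=im,d=d,**ci)
    return im,d,ci
def fit(W,c,z,rad,tol=.004):
    P=W.reshape(-1,3); Q=P[(np.hypot(*(P[:,:2]-c).T)<rad)&(abs(P[:,2]-z)<tol)]
    if len(Q)<10: return None
    h=cv2.convexHull(Q[:,:2].astype(np.float32)).reshape(-1,2)
    A=np.c_[2*h,np.ones(len(h))]; s=np.linalg.lstsq(A,(h**2).sum(1),rcond=None)[0]
    return "med z",np.median(Q[:,2]).round(4),"enc",circ(Q[:,:2]),"ls",s[:2].round(4),np.sqrt(s[2]+s[0]**2+s[1]**2).round(4),len(Q)
E
python3 - <<'E'
from h import *
s=sensors.get_state(); print(s['clock'],s['eef_pos'],s['qpos'])
im,d,ci=wrist("w1"); print(ci['t'],ci['R'],ci['vertical_fov'])
W=cloud(d,ci)
print(fit(W,[.5287,.002],.06,.04)); print(fit(W,[.5287,.002],.03,.06))
E
```

```text
1.35 [0.53305941 0.00252747 0.23844594] [-2.15213428e-01  3.31177299e-01  1.47341981e+00  2.97001828e-05
  1.33755463e+00 -1.00589046e+00]
[-0.37559936 -0.40121305  0.28307373] [[ 0.70317962  0.71101159 -0.00097017]
 [ 0.68271066 -0.67480805  0.28025034]
 [ 0.19860656 -0.19772867 -0.95992646]] 61.44288561240229
('med z', np.float64(0.0593), 'enc', (array([0.5275, 0.0018]), 0.0201), 'ls', array([0.5275, 0.0018]), np.float64(0.0197), 1788)
('med z', np.float64(0.0293), 'enc', (array([0.5277, 0.0019]), 0.0322), 'ls', array([0.5275, 0.0017]), np.float64(0.0317), 1995)
```

View pics/w1.png

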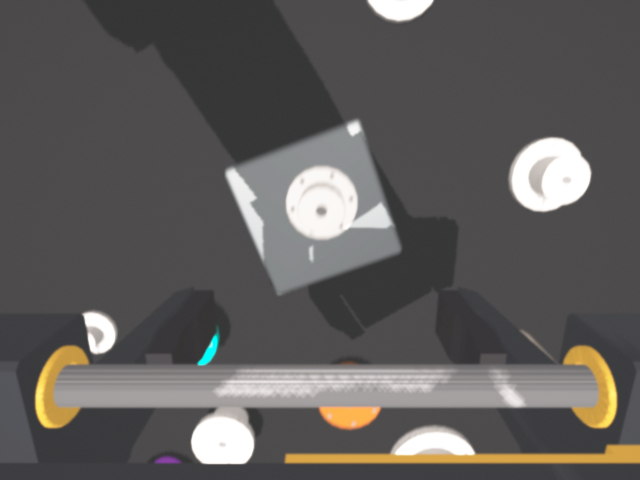

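The wrist view shows the first cap at (322,203), which fits to (0.5275,0.0018) with boss top at 59 mm. I go on to the second cap.

Call:
move_arm(claw=[0.088, 0.088, 0.088, 0.088, 0.088], xyz=[[0.014, -0.036, 0], [0.014, -0.036, 0], [0.014, -0.036, 0], [0.014, -0.036, 0], [0.014, -0.036, 0]], rot=[[0, 0, 0], [0, 0, 0], [0, 0, 0], [0, 0, 0], [0, 0, 0]])

```text
clock: 1.82
eef_pos: [0.6026, -0.1773, 0.2383]
tool_rot: [0.923, 0.385, -0.0, -0.0]
ft_force: [-0.0, 0.5, 1.1]
gripper_width: 0.0882
```

Call:
move_arm(claw=[0.088, 0.088, 0.088], xyz=[[0.014, -0.036, -0.02], [0.018, -0.0355, 0], [0, 0, 0]], rot=[[0, 0, 0], [0, 0, 0], [0, 0, 0]])

```text
clock: 2.07
eef_pos: [0.6342, -0.2513, 0.2156]
tool_rot: [0.924, 0.383, -0.001, -0.001]
ft_force: [-0.3, 0.1, -1.0]
gripper_width: 0.088
```

```bash
python3 - <<'E'
from h import *
s=sensors.get_state(); print(s['clock'],s['eef_pos'],s['qpos'])
im,d,ci=wrist("w2")
W=cloud(d,ci)
print(fit(W,[.635,-.249],.04,.05)); print(fit(W,[.5287,.002],.06,.04))
print(proj([.635,-.249,.04],ci))
E
```

```text
2.0667 [ 0.63416368 -0.25132797  0.21556633] [-5.48256226e-01  6.94295633e-01  9.68002480e-01 -1.07730492e-03
  1.48289246e+00 -1.33429002e+00]
('med z', np.float64(0.0394), 'enc', (array([ 0.6338, -0.2501]), 0.032), 'ls', array([ 0.6339, -0.2501]), np.float64(0.0316), 4656)
None
[329.95009458 212.37443036]
```

View pics/w2.png

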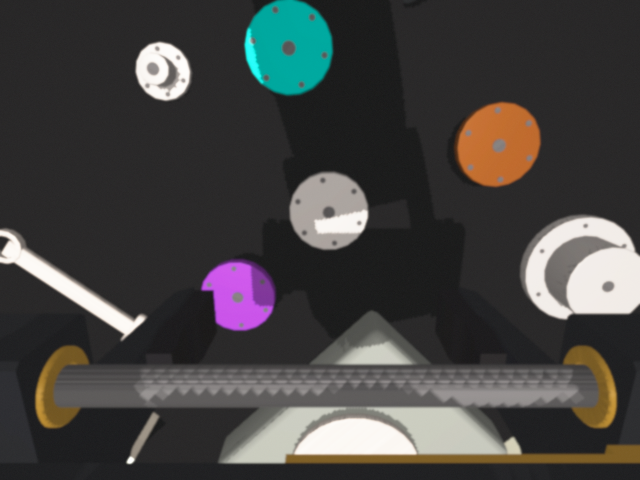

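```bash
python3 - <<'E'
from h import *
z=np.load("top0.npz"); W=cloud(z['d'],optics.camera_info("top"))
R=W[95:180,430:540].reshape(-1,3); Q=R[R[:,2]>.03]
print(Q.min(0),Q.max(0),np.percentile(Q[:,2],[10,50,90,99]))
P=W.reshape(-1,3); k=(np.hypot(P[:,0]-.634,P[:,1]+.25)<.13)&(P[:,2]>.05); print(k.sum(),P[k].max(0) if k.any() else '')
E
```

```text
[ 0.36773656 -0.51216034  0.03014043] [ 0.91944284 -0.04350874  1.29103172] [0.04727114 0.05241824 0.06807495 0.07193038]
39 [ 0.75633043 -0.29217051  0.05634748]
```

The aluminium cap at (329,211) is the target, with purple (238,297) and turquoise (289,48) clear of it. I descend, grip, release, turn 90° and grip again, so the cap is centred in both directions.

Call:
move_arm(claw=[0.088, 0.088, 0.088, 0.088, 0.088], xyz=[[0, 0.001, -0.04], [0, 0, -0.04], [0, 0, -0.04], [0, 0, -0.04], [0, 0, -0.025]], rot=[[0, 0, 0], [0, 0, 0], [0, 0, 0], [0, 0, 0], [0, 0, 0]])

```text
clock: 2.53
eef_pos: [0.6322, -0.2425, 0.0307]
tool_rot: [0.923, 0.386, -0.001, -0.002]
ft_force: [-0.8, -0.5, -0.7]
gripper_width: 0.0883
```

Call:
move_arm(claw=[0.088, 0.075, 0.06, 0.06, 0.06], xyz=[[0, 0, -0.015], [0, 0, 0], [0, 0, 0], [0, 0, 0], [0, 0, 0]], rot=[[0, 0, 0], [0, 0, 0], [0, 0, 0], [0, 0, 0], [0, 0, 0]], force=6)

```text
clock: 2.95
eef_pos: [0.6345, -0.2448, 0.0217]
tool_rot: [0.923, 0.385, 0.001, 0.001]
ft_force: [0.2, 0.8, 1.0]
gripper_width: 0.0636
```

Call:
move_arm(claw=[0.075, 0.085, 0.088, 0.088, 0.088], xyz=[[0, 0, 0], [0, 0, 0], [0.002, -0.002, 0], [0, 0, 0], [0, 0, 0]], rot=[[0, 0, 0], [0, 0, 0], [0, 0, -6], [0, 0, -7], [0, 0, -7]])

```text
clock: 3.37
eef_pos: [0.636, -0.2466, 0.02]
tool_rot: [0.976, 0.216, 0.0, 0.0]
ft_force: [0.6, 0.4, 0.1]
gripper_width: 0.0879
```

Call:
move_arm(claw=[0.088, 0.088, 0.088, 0.088, 0.088], xyz=[[0, 0, 0], [0, 0, 0], [0, 0, 0], [0, 0, 0], [0, 0, 0]], rot=[[0, 0, -7], [0, 0, -7], [0, 0, -7], [0, 0, -7], [0, 0, -7]])

```text
clock: 3.78
eef_pos: [0.636, -0.2466, 0.02]
tool_rot: [0.996, -0.087, 0.0, 0.0]
ft_force: [0.1, 0.2, -0.3]
gripper_width: 0.0877
```

Call:
move_arm(claw=[0.088, 0.088, 0.088, 0.088, 0.088], xyz=[[0, 0, 0], [0, 0, 0], [0, 0, 0], [0, 0, 0], [0, 0, 0]], rot=[[0, 0, -7], [0, 0, -7], [0, 0, -7], [0, 0, -7], [0, 0, -7]])

```text
clock: 4.2
eef_pos: [0.636, -0.2466, 0.02]
tool_rot: [0.924, -0.383, 0.0, -0.0]
ft_force: [0.4, 0.6, -0.0]
gripper_width: 0.0876
```

Call:
move_arm(claw=[0.08, 0.07, 0.06, 0.06, 0.06], xyz=[[0, 0, -0.004], [0, 0, 0], [0, 0, 0], [0, 0, 0], [0, 0, 0]], rot=[[0, 0, 0], [0, 0, 0], [0, 0, 0], [0, 0, 0], [0, 0, 0]], force=6)

```text
clock: 4.62
eef_pos: [0.6359, -0.2466, 0.0156]
tool_rot: [0.925, -0.379, 0.0, 0.0]
ft_force: [0.3, -0.1, -0.1]
gripper_width: 0.0633
```

Call:
move_arm(claw=[0.06, 0.06], xyz=[[0, 0, 0], [0, 0, 0]], rot=[[0, 0, 0], [0, 0, 0]], force=25)

```text
clock: 4.78
eef_pos: [0.6358, -0.2466, 0.0156]
tool_rot: [0.925, -0.38, 0.0, 0.0]
ft_force: [1.0, -0.4, -0.3]
gripper_width: 0.0626
```

```bash
python3 - <<'E'
from h import *
s=sensors.get_state(); print(s['clock'],s['eef_pos'],s['qpos'],s['gripper_width'],s['ft_force'])
im,d,ci=wrist("w3"); W=cloud(d,ci); print(fit(W,s['eef_pos'][:2],.04,.05))
im,d=optics.grab_frame("top"); W=cloud(d,optics.camera_info("top")); print("top first",fit(W,[.5287,.002],.06,.04)); 
E
```

```text
4.7833 [ 0.6358338  -0.24660651  0.01558201] [-5.41342053e-01  8.77417141e-01  1.17401415e+00 -4.34417282e-05
  1.09013069e+00  2.37808873e-01] 0.06261386843792774 [ 0.97089004 -0.42315062 -0.34465287]
('med z', np.float64(0.0394), 'enc', (array([ 0.6432, -0.2407]), 0.0466), 'ls', array([ 0.6381, -0.2481]), np.float64(0.0351), 20215)
top first ('med z', np.float64(0.0603), 'enc', (array([0.5297, 0.0024]), 0.0199), 'ls', array([0.5296, 0.0024]), np.float64(0.0193), 244)
```

View pics/w3.png

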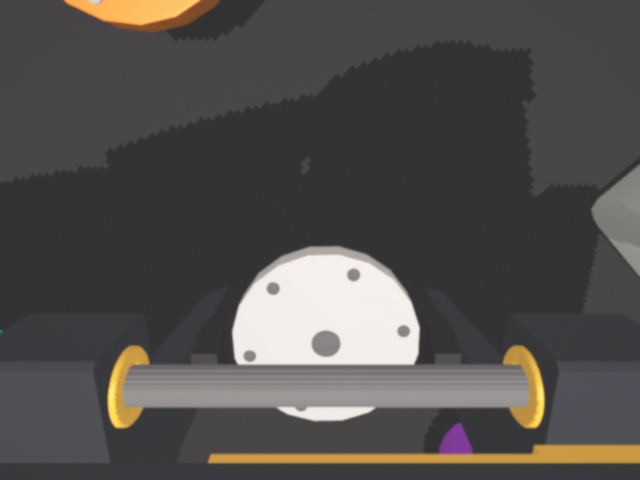

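```bash
cat >> h.py <<'E'
from scipy.spatial.transform import Rotation as Ro
def rimfit(im,d,ci,c,z,r=.032,n=180):
    """circle at height z: refine centre by max brightness gradient across rim; returns centre,r"""
    g=cv2.GaussianBlur(im.max(2).astype(np.float32),(0,0),1.0); pts=[]
    rr=np.linspace(r-.008,r+.008,81)
    for a in np.linspace(0,2*np.pi,n,endpoint=False):
        p=np.array([proj([c[0]+q*np.cos(a),c[1]+q*np.sin(a),z],ci) for q in rr],np.float32)
        if (p<2).any() or (p[:,0]>637).any() or (p[:,1]>477).any(): continue
        v=cv2.remap(g,p[:,0].copy(),p[:,1].copy(),cv2.INTER_LINEAR).ravel(); dv=-np.gradient(v); k=dv.argmax()
        if dv[k]>4: pts.append([c[0]+rr[k]*np.cos(a),c[1]+rr[k]*np.sin(a)])
    pts=np.array(pts)
    from scipy.optimize import least_squares
    s=least_squares(lambda s:np.hypot(*(pts-s[:2]).T)-s[2],[*c,r],loss='soft_l1',f_scale=.0005)
    return s.x.round(4),len(pts),np.median(abs(s.fun)).round(5)
E
python3 - <<'E'
from h import *
z=np.load("w3.npz"); ci={k:z[k] for k in z.files}; W=cloud(z['d'],ci); im=z['im']
for u,v in [(326,343),(326,325),(274,288),(353,275),(403,331),(250,356)]: print(u,v,W[v-1:v+2,u-1:u+2].reshape(-1,3).mean(0).round(4))
print(rimfit(im,z['d'],ci,[.6358,-.2466],.0396))
for t,c,h,r in [("w1",[.5275,.0018],.0595,.02),("w1",[.5275,.0018],.0295,.032),("w2",[.634,-.25],.0395,.032)]:
    z=np.load(t+".npz"); ci={k:z[k] for k in z.files}; print(t,h,rimfit(z['im'],z['d'],ci,c,h,r))
E
```

```text
326 343 [ 0.6364 -0.2475  0.0399]
326 325 [ 0.641  -0.2428  0.0396]
274 288 [ 0.6385 -0.2214  0.04  ]
353 275 [ 0.6598 -0.2361  0.0401]
403 331 [ 0.6578 -0.2626  0.0396]
250 356 [ 0.6144 -0.2329  0.0399]
(array([ 0.6368, -0.2468,  0.0323]), 163, np.float64(0.00078))
w1 0.0595 (array([0.5259, 0.0031, 0.0284]), 86, np.float64(0.00024))
w1 0.0295 (array([5.286e-01, 2.000e-04, 3.250e-02]), 175, np.float64(0.00036))
w2 0.0395 (array([ 0.6338, -0.2495,  0.032 ]), 180, np.float64(0.00016))
```

Call:
move_arm(claw=[0.06, 0.06, 0.06, 0.06, 0.06], xyz=[[0, 0, 0.02], [0, 0, 0.038], [0, 0, 0.04], [-0.006, 0.014, 0.036], [-0.01, 0.024, 0.03]], rot=[[0, 0, 0], [0, 0, 0], [0, 0, 0], [0, 0, 0], [0, 0, 0]])

```text
clock: 5.3
eef_pos: [0.6199, -0.21, 0.1819]
tool_rot: [0.925, -0.381, 0.001, 0.0]
ft_force: [1.0, 0.4, -2.1]
gripper_width: 0.0624
```

Call:
move_arm(claw=[0.06, 0.06, 0.06, 0.06, 0.06], xyz=[[-0.0145, 0.033, 0.02], [-0.0145, 0.033, 0.02], [-0.0145, 0.033, 0.018], [-0.0145, 0.033, 0], [-0.0145, 0.033, 0]], rot=[[0, 0, 0], [0, 0, 0], [0, 0, 0], [0, 0, 0], [0, 0, 0]])

```text
clock: 5.72
eef_pos: [0.5465, -0.0422, 0.2385]
tool_rot: [0.925, -0.38, 0.001, -0.0]
ft_force: [0.7, 1.1, -2.9]
gripper_width: 0.0623
```

Call:
move_arm(claw=[0.06, 0.06, 0.06], xyz=[[-0.012, 0.028, 0], [-0.007, 0.016, 0], [0, 0, 0]], rot=[[0, 0, 0], [0, 0, 0], [0, 0, 0]])

```text
clock: 5.97
eef_pos: [0.527, 0.0033, 0.2379]
tool_rot: [0.926, -0.378, -0.0, -0.0]
ft_force: [0.2, 0.5, -1.7]
gripper_width: 0.0624
```

```bash
python3 - <<'E'
from h import *
s=sensors.get_state(); print(s['clock'],s['eef_pos'],s['tool_rot'],s['gripper_width'],s['ft_force'])
im,d,ci=wrist("w4"); W=cloud(d,ci)
print(fit(W,[.5275,.0018],.06,.04)); print(fit(W,[.5275,.0018],.03,.06))
print("held",fit(W,s['eef_pos'][:2],s['eef_pos'][2]+.024,.036,.003))
E
```

```text
5.9667 [0.52701745 0.00333228 0.23791116] [ 9.25622892e-01 -3.78446965e-01 -2.72641594e-04 -2.87706688e-04] 0.0624409566542333 [ 0.15339204  0.47547263 -1.71734313]
('med z', np.float64(0.0594), 'enc', (array([0.5274, 0.002 ]), 0.0201), 'ls', array([0.5276, 0.002 ]), np.float64(0.0197), 1774)
('med z', np.float64(0.0294), 'enc', (array([0.5275, 0.0018]), 0.032), 'ls', array([0.5276, 0.002 ]), np.float64(0.0316), 1966)
held ('med z', np.float64(0.2618), 'enc', (array([0.5288, 0.0051]), 0.0356), 'ls', array([0.5266, 0.0028]), np.float64(0.0329), 19133)
```

View pics/w4.png

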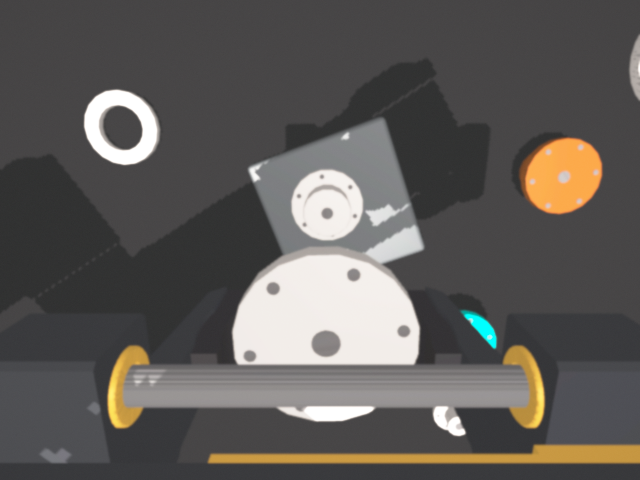

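Held cap centred; the first cap fits to (0.5275,0.0019) from both yaws. I descend to about 8 mm above it and re-measure.

Call:
move_arm(claw=[0.06, 0.06, 0.06, 0.06, 0.06], xyz=[[0.0005, -0.0015, -0.036], [0, 0, -0.036], [0, 0, -0.036], [0, 0, -0.036], [0, 0, -0.01]], rot=[[0, 0, 0], [0, 0, 0], [0, 0, 0], [0, 0, 0], [0, 0, 0]])

```text
clock: 6.43
eef_pos: [0.5266, -0.0017, 0.0787]
tool_rot: [0.925, -0.381, -0.004, 0.001]
ft_force: [-1.9, 0.3, -3.3]
gripper_width: 0.0624
```

Call:
move_arm(claw=[0.06, 0.06], xyz=[[0, 0, 0], [0, 0, 0]], rot=[[0, 0, 0], [0, 0, 0]])

```text
clock: 6.6
eef_pos: [0.5298, -0.0018, 0.0847]
tool_rot: [0.925, -0.38, 0.001, -0.0]
ft_force: [0.2, -0.2, -0.5]
gripper_width: 0.0622
```

```bash
python3 - <<'E'
from h import *
s=sensors.get_state(); print(s['clock'],s['eef_pos'],s['tool_rot'],s['gripper_width'],s['ft_force'])
im,d,ci=wrist("w5"); W=cloud(d,ci)
print(fit(W,[.5275,.0018],.03,.06))
for n in ["side","top"]:
    im,d=optics.grab_frame(n); cv2.imwrite(f"pics/{n}5.png",im); np.savez(n+"5.npz",im=im,d=d)
im=cv2.imread("pics/side5.png"); cv2.imwrite("pics/side5c.png",cv2.resize(im[190:310,240:360],None,fx=5,fy=5,interpolation=cv2.INTER_CUBIC))
E
```

```text
6.6 [ 0.5297849  -0.0017904   0.08472499] [ 9.24852002e-01 -3.80326596e-01  6.68507117e-04 -8.74234317e-05] 0.06222301924550223 [ 0.17434245 -0.23002152 -0.52464722]
('med z', np.float64(0.0294), 'enc', (array([0.528 , 0.0026]), 0.0318), 'ls', array([0.5278, 0.0023]), np.float64(0.0315), 3721)
```

View pics/w5.png

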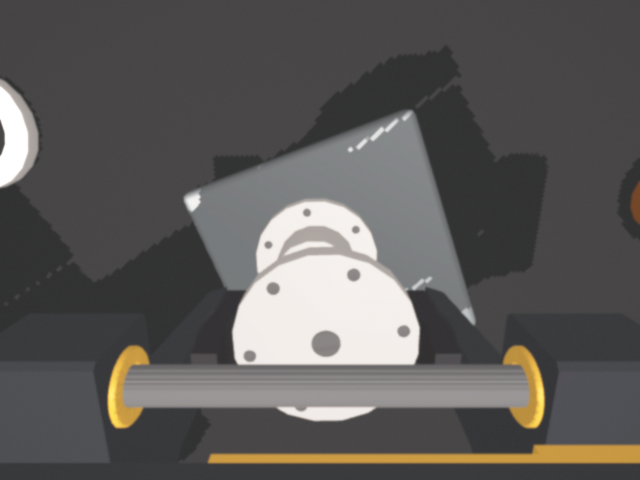

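View pics/side5c.png

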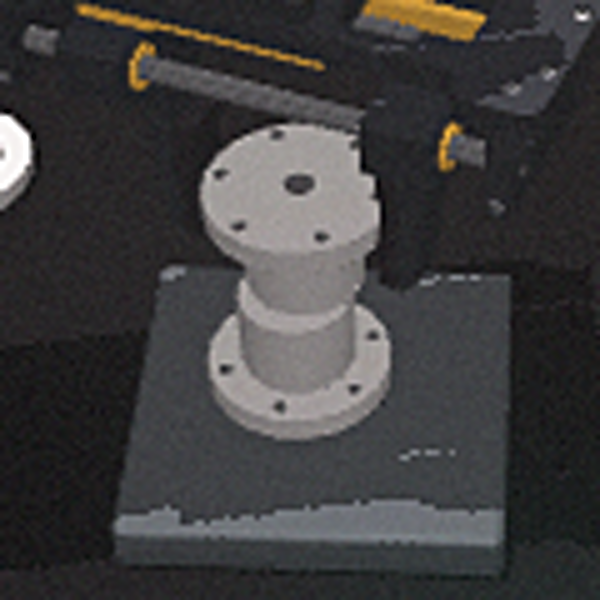

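Fast descents drift sideways: the TCP is now at (0.5298,-0.0018). I correct by (-2.2,+3.8) mm and check again.

Call:
move_arm(claw=[0.06, 0.06, 0.06], xyz=[[-0.0022, 0.0038, 0], [0, 0, 0], [0, 0, 0]], rot=[[0, 0, 0], [0, 0, 0], [0, 0, 0]])

```text
clock: 7.0
eef_pos: [0.5267, 0.0029, 0.0842]
tool_rot: [0.925, -0.38, 0.0, -0.0]
ft_force: [0.1, -0.4, -1.8]
gripper_width: 0.0625
```

Call:
move_arm(claw=[0.06, 0.06, 0.06, 0.06], xyz=[[0, 0, -0.003], [0, 0, -0.003], [0, 0, 0], [0, 0, 0]], rot=[[0, 0, 0], [0, 0, 0], [0, 0, 0], [0, 0, 0]])

```text
clock: 7.33
eef_pos: [0.5265, 0.0027, 0.0773]
tool_rot: [0.925, -0.38, -0.0, 0.0]
ft_force: [0.3, 0.4, -1.0]
gripper_width: 0.0626
```

```bash
python3 - <<'E'
from h import *
s=sensors.get_state(); print(s['clock'],s['eef_pos'],s['tool_rot'],s['ft_force'])
ims=[]
for n in ["side","top"]:
    im,d=optics.grab_frame(n); np.savez(n+"6.npz",im=im,d=d); ci=optics.camera_info(n); W=cloud(d,ci)
    for z,r in [(.0985,.04),(.03,.045)]: print(n,z,fit(W,s['eef_pos'][:2],z,r))
    u,v=proj([.5275,.002,.06],ci).astype(int); ims.append(cv2.resize(im[v-45:v+45,u-45:u+45],(400,400),interpolation=cv2.INTER_CUBIC))
im,d,ci=wrist("w6"); W=cloud(d,ci); print(fit(W,[.5275,.0018],.03,.06))
ims=np.hstack(ims); cv2.imwrite("pics/p6.png",ims)
E
```

```text
7.3333 [0.5264997  0.00270727 0.07726502] [ 9.24937376e-01 -3.80119382e-01 -3.20168365e-04  5.28606001e-05] [ 0.3112554   0.44235006 -0.99217492]
side 0.0985 ('med z', np.float64(0.1015), 'enc', (array([ 0.5226, -0.0014]), 0.0383), 'ls', array([0.5254, 0.0025]), np.float64(0.0333), 276)
side 0.03 ('med z', np.float64(0.0314), 'enc', (array([0.5284, 0.0017]), 0.0322), 'ls', array([0.5285, 0.0015]), np.float64(0.0316), 419)
top 0.0985 None
top 0.03 None
('med z', np.float64(0.0294), 'enc', (array([0.5282, 0.0023]), 0.0317), 'ls', array([0.528 , 0.0022]), np.float64(0.0314), 3704)
```

View pics/p6.png

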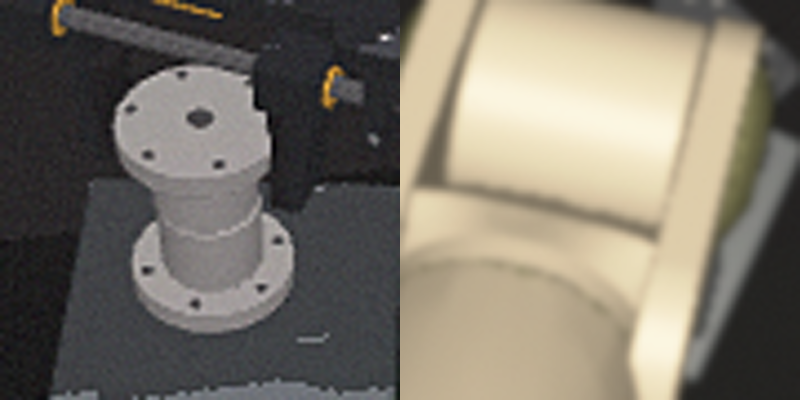

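View pics/w6.png

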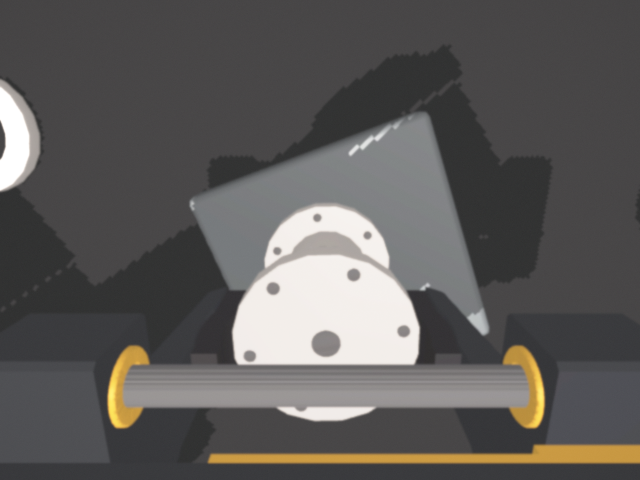

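```bash
cat >> h.py <<'E'
def axis_u(im,ci,c,z,r,dbg=False):
    """side cam: sub-pixel left/right silhouette of cylinder near axis c at height z; returns lateral offset (m) of axis from c along cam x"""
    f=240/np.tan(np.radians(ci['vertical_fov']/2))
    X=np.array([*c,z]); cc=ci['R']@X+ci['t']
    g=cv2.GaussianBlur(im.mean(2).astype(np.float32),(0,0),.8)
    u0,v0=proj(X,ci); ru=f*r/np.hypot(cc[2],0)
    out=[]
    for s in (-1,1):
        us=np.linspace(u0+s*ru-5,u0+s*ru+5,201).astype(np.float32)
        v=cv2.remap(g,us,np.full_like(us,v0),cv2.INTER_LINEAR).ravel(); dv=np.abs(np.gradient(v)); out.append((us[dv.argmax()],dv.max()))
    return u0,ru,out
E
python3 - <<'E'
from h import *
z=np.load("side6.npz"); ci=optics.camera_info("side"); im=z['im']
for h in [.034,.038,.042,.046,.05,.054,.066,.070,.074,.078,.082,.086]:
    u0,ru,o=axis_u(im,ci,[.5275,.002],h,.02)
    print(h,round(u0,2),"mid-off",round((o[0][0]+o[1][0])/2-u0,2),"halfw",round((o[1][0]-o[0][0])/2,2),round(ru,2),[round(float(x[1]),1) for x in o])
E
python3 - <<'E'
import cv2
im=cv2.imread('pics/p6.png'); 
E
```

```text
0.034 298.68 mid-off -0.05 halfw 11.47 11.57 [1.5, 1.3]
0.038 298.56 mid-off -2.35 halfw 14.26 11.61 [2.4, 1.3]
0.042 298.44 mid-off -1.68 halfw 13.83 11.65 [2.2, 1.2]
0.046 298.32 mid-off -1.73 halfw 13.47 11.7 [2.3, 1.3]
0.05 298.2 mid-off 0.92 halfw 15.06 11.74 [1.7, 2.3]
0.054 298.08 mid-off 1.87 halfw 13.21 11.78 [1.1, 1.5]
0.066 297.71 mid-off 0.15 halfw 12.36 11.91 [1.1, 1.4]
0.07 297.58 mid-off -0.6 halfw 12.45 11.95 [1.0, 1.5]
0.074 297.46 mid-off -1.73 halfw 14.67 12.0 [1.1, 1.8]
0.078 297.33 mid-off -1.32 halfw 15.72 12.04 [1.6, 2.1]
0.082 297.2 mid-off -0.75 halfw 15.99 12.09 [0.9, 2.7]
0.086 297.07 mid-off 0.8 halfw 14.53 12.13 [1.8, 3.8]
```

```bash
cat >> h.py <<'E'
from scipy.optimize import least_squares
def cyl(W,c,z0,z1,r=.02):
    P=W.reshape(-1,3); q=np.hypot(*(P[:,:2]-c).T); Q=P[(q<r+.005)&(q>r-.007)&(P[:,2]>z0)&(P[:,2]<z1)]
    s=least_squares(lambda s:np.hypot(*(Q[:,:2]-s).T)-r,c,loss='soft_l1',f_scale=.001)
    return s.x.round(4),len(Q),np.median(abs(s.fun)).round(5)
E
python3 - <<'E'
from h import *
c=[.5275,.002]
W=cloud(np.load("side6.npz")['d'],optics.camera_info("side"))
print("side: low boss",cyl(W,c,.034,.056),"up boss",cyl(W,c,.066,.088))
print("low flange",cyl(W,c,.022,.028,.032),"up flange",cyl(W,c,.0935,.099,.032))
for t in["w6"]:
    z=np.load(t+".npz"); ci={k:z[k] for k in z.files}; W=cloud(z['d'],ci)
    print("w low boss",cyl(W,c,.034,.056), "low flange",cyl(W,c,.022,.028,.032),"up flange",cyl(W,c,.0935,.099,.032))
    P=W[343-2:346,324:329].reshape(-1,3).mean(0); print("hole",P)
    m=np.load(t+".npz")['im']; sub=m[325:362,305:348].min(2); k=np.argwhere(sub<150); print("hole px",k.mean(0)+[325,305],len(k))
E
```

```text
side: low boss (array([0.5292, 0.0031]), 208, np.float64(0.00045)) up boss (array([0.5281, 0.0028]), 154, np.float64(0.00049))
low flange (array([0.5289, 0.0027]), 147, np.float64(0.00097)) up flange (array([0.528 , 0.0028]), 86, np.float64(0.0006))
w low boss (array([0.5274, 0.0017]), 706, np.float64(0.00013)) low flange (array([0.5273, 0.0016]), 251, np.float64(0.00014)) up flange (array([0.5267, 0.0014]), 1015, np.float64(0.00023))
hole [0.5291788  0.00375049 0.10657539]
hole px [343.3219697  325.61174242] 528
```

Depth fits of both caps in each view agree: the wrist gives (+0.7,+0.3) mm and the side (+1.0,+0.1) mm still to go. I correct and set down gently.

Call:
move_arm(claw=[0.06, 0.06, 0.06, 0.06], xyz=[[0.0008, 0.0002, 0], [0, 0, 0], [0, 0, -0.001], [0, 0, 0]], rot=[[0, 0, 0], [0, 0, 0], [0, 0, 0], [0, 0, 0]])

```text
clock: 7.82
eef_pos: [0.5274, 0.0029, 0.0764]
tool_rot: [0.925, -0.38, -0.0, 0.0]
ft_force: [0.5, -0.5, -1.6]
gripper_width: 0.0622
```

```bash
cat > chk.py <<'E'
from h import *
import sys
c=[.5275,.002]; s=sensors.get_state(); print(s['clock'],s['eef_pos'],s['ft_force'],s['gripper_width'])
im,d=optics.grab_frame("side"); W=cloud(d,optics.camera_info("side")); cv2.imwrite(f"pics/s{sys.argv[1]}.png",cv2.resize(im[180:310,230:370],None,fx=4,fy=4,interpolation=cv2.INTER_CUBIC))
def show(n,W):
    for k,a in dict(lowboss=(.034,.056,.02),lowfl=(.022,.028,.032),upboss=(.066,.088,.02),upfl=(.092,.098,.032)).items():
        try: print(n,k,cyl(W,c,*a))
        except Exception as e: print(n,k,"-")
show("side",W)
im,d,ci=wrist("w"+sys.argv[1]); show("wrist",cloud(d,ci))
E
python3 chk.py 7
```

```text
7.8167 [0.52736703 0.00293041 0.07640234] [ 0.49232313 -0.51193331 -1.62292328] 0.062244847737694044
side lowboss (array([0.5293, 0.003 ]), 212, np.float64(0.00043))
side lowfl (array([0.5288, 0.0025]), 146, np.float64(0.00111))
side upboss (array([0.5289, 0.0031]), 142, np.float64(0.00055))
side upfl (array([0.5293, 0.0031]), 98, np.float64(0.00063))
wrist lowboss (array([0.5274, 0.0018]), 582, np.float64(0.00014))
wrist lowfl (array([0.5273, 0.0015]), 252, np.float64(0.00015))
wrist upboss (array([0.5275, 0.002 ]), 0, np.float64(nan))
wrist upfl (array([0.5273, 0.0017]), 1085, np.float64(0.00023))
  return _methods._mean(a, axis=axis, dtype=dtype,
  ret = ret.dtype.type(ret / rcount)
```

Aligned to within about 0.2 mm. I lower until it touches.

Call:
move_arm(claw=[0.06, 0.06, 0.06], xyz=[[0, 0, -0.0007], [0, 0, 0], [0, 0, 0]], rot=[[0, 0, 0], [0, 0, 0], [0, 0, 0]])

```text
clock: 8.17
eef_pos: [0.5274, 0.0029, 0.0758]
tool_rot: [0.925, -0.38, -0.0, -0.0]
ft_force: [-0.8, 0.2, -1.8]
gripper_width: 0.0623
```

Call:
move_arm(claw=[0.06, 0.06, 0.06], xyz=[[0, 0, -0.0005], [0, 0, 0], [0, 0, 0]], rot=[[0, 0, 0], [0, 0, 0], [0, 0, 0]])

```text
clock: 8.42
eef_pos: [0.5275, 0.0029, 0.0755]
tool_rot: [0.925, -0.38, 0.0, -0.0]
ft_force: [-0.1, 0.6, 0.7]
gripper_width: 0.0622
```

Call:
move_arm(claw=[0.06, 0.06], xyz=[[0, 0, -0.0003], [0, 0, 0]], rot=[[0, 0, 0], [0, 0, 0]], force=6)

```text
clock: 8.58
eef_pos: [0.5276, 0.0029, 0.0754]
tool_rot: [0.925, -0.38, 0.0, -0.0]
ft_force: [-1.6, -0.5, 3.7]
gripper_width: 0.0633
```

Call:
move_arm(claw=[0.064, 0.066, 0.072, 0.08, 0.088], xyz=[[0, 0, 0], [0, 0, 0], [0, 0, 0], [0, 0, 0], [0, 0, 0]], rot=[[0, 0, 0], [0, 0, 0], [0, 0, 0], [0, 0, 0], [0, 0, 0]])

```text
clock: 9.0
eef_pos: [0.5274, 0.0029, 0.075]
tool_rot: [0.925, -0.38, -0.0, -0.0]
ft_force: [0.2, 0.4, 0.6]
gripper_width: 0.0831
```

```bash
python3 -W ignore chk.py 8
```

```text
9.0 [0.5274402  0.00293479 0.07496839] [0.19429948 0.40857505 0.57887351] 0.0830797461554522
side lowboss (array([0.5292, 0.0029]), 211, np.float64(0.0005))
side lowfl (array([0.5286, 0.0027]), 129, np.float64(0.00088))
side upboss (array([0.5292, 0.003 ]), 135, np.float64(0.00037))
side upfl (array([0.5292, 0.0031]), 102, np.float64(0.00042))
wrist lowboss (array([0.5274, 0.0017]), 535, np.float64(0.00014))
wrist lowfl (array([0.5273, 0.0016]), 273, np.float64(0.00013))
wrist upboss (array([0.5275, 0.002 ]), 0, np.float64(nan))
wrist upfl (array([0.5273, 0.0016]), 843, np.float64(0.00015))
```

The second cap sits centred to within about 0.1 mm. I lift off and go to the third.

Call:
move_arm(claw=[0.088, 0.088, 0.088, 0.088, 0.088], xyz=[[0, 0, 0.008], [0, 0, 0.018], [0, 0, 0.022], [0, 0, 0.03], [0, 0, 0.036]], rot=[[0, 0, 0], [0, 0, 0], [0, 0, 0], [0, 0, 0], [0, 0, 0]])

```text
clock: 9.52
eef_pos: [0.5266, 0.0031, 0.1899]
tool_rot: [0.925, -0.38, -0.001, 0.0]
ft_force: [1.3, 0.7, 0.6]
gripper_width: 0.088
```

Call:
move_arm(claw=[0.088, 0.088, 0.088, 0.088, 0.088], xyz=[[0.015, 0.018, 0.025], [0.023, 0.029, 0], [0.023, 0.029, 0], [0.023, 0.029, 0], [0.023, 0.029, 0]], rot=[[0, 0, 0], [0, 0, 0], [0, 0, 0], [0, 0, 0], [0, 0, 0]])

```text
clock: 9.93
eef_pos: [0.6351, 0.1385, 0.215]
tool_rot: [0.925, -0.38, 0.0, -0.0]
ft_force: [0.5, -0.5, 0.7]
gripper_width: 0.0876
```

Call:
move_arm(claw=[0.088, 0.088, 0.088], xyz=[[0.023, 0.027, 0], [0, 0, 0], [0, 0, 0]], rot=[[0, 0, 0], [0, 0, 0], [0, 0, 0]])

```text
clock: 10.18
eef_pos: [0.6575, 0.165, 0.2133]
tool_rot: [0.925, -0.379, -0.0, 0.0]
ft_force: [-0.3, 0.4, -0.7]
gripper_width: 0.0878
```

```bash
python3 - <<'E'
from h import *
s=sensors.get_state(); print(s['clock'],s['eef_pos'],s['qpos'])
im,d,ci=wrist("w9"); W=cloud(d,ci)
print(fit(W,[.658,.164],.04,.05)); print(fit(W,[.658,.164],.01,.05)); print(cyl(W,[.658,.164],.014,.036))
E
```

```text
10.1833 [0.65754494 0.16502004 0.21334972] [ 7.35338638e-02  6.82856968e-01  9.93238877e-01 -1.38609033e-04
  1.46654061e+00  8.51410386e-01]
('med z', np.float64(0.0394), 'enc', (array([0.6581, 0.1664]), 0.02), 'ls', array([0.6582, 0.1664]), np.float64(0.0197), 1839)
('med z', np.float64(0.0094), 'enc', (array([0.6582, 0.1661]), 0.032), 'ls', array([0.6582, 0.1663]), np.float64(0.0316), 2018)
(array([0.6579, 0.166 ]), 157, np.float64(0.00011))
```

View pics/w9.png

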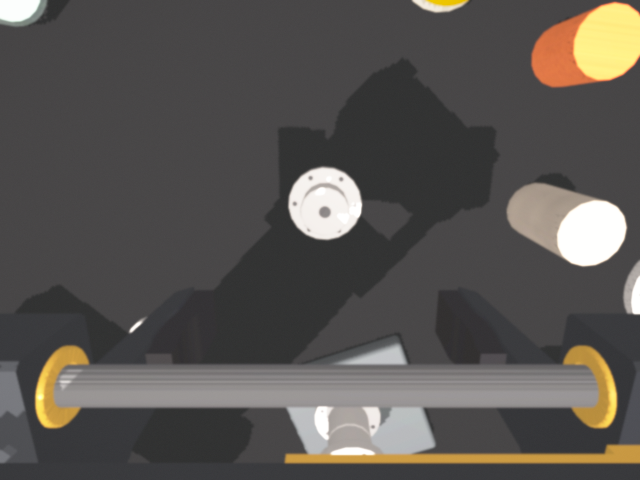

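The third cap is confirmed at (325,205): boss radius 20 mm, top 39.4 mm, at (0.6582,0.1663). I descend in steps.

Call:
move_arm(claw=[0.088, 0.088, 0.088, 0.088, 0.088], xyz=[[0.0005, 0.002, -0.03], [0, 0, -0.035], [0, 0, -0.035], [0, 0, -0.03], [0, 0, -0.015]], rot=[[0, 0, 0], [0, 0, 0], [0, 0, 0], [0, 0, 0], [0, 0, 0]])

```text
clock: 10.65
eef_pos: [0.6558, 0.1643, 0.066]
tool_rot: [0.925, -0.381, -0.002, 0.001]
ft_force: [-0.5, -0.7, 0.3]
gripper_width: 0.0881
```

Call:
move_arm(claw=[0.088, 0.088], xyz=[[0, 0, 0], [0, 0, 0]], rot=[[0, 0, 0], [0, 0, 0]])

```text
clock: 10.82
eef_pos: [0.6578, 0.1649, 0.0701]
tool_rot: [0.925, -0.381, 0.0, 0.0]
ft_force: [0.1, 0.1, 0.1]
gripper_width: 0.088
```

Call:
move_arm(claw=[0.088, 0.088, 0.088, 0.088, 0.088], xyz=[[0, 0.002, -0.015], [0, 0, -0.018], [0, 0, -0.015], [0, 0, -0.006], [0, 0, 0]], rot=[[0, 0, 0], [0, 0, 0], [0, 0, 0], [0, 0, 0], [0, 0, 0]])

```text
clock: 11.23
eef_pos: [0.658, 0.1675, 0.0157]
tool_rot: [0.925, -0.38, 0.0, -0.0]
ft_force: [0.9, -0.2, -0.1]
gripper_width: 0.0879
```

Call:
move_arm(claw=[0.07, 0.055, 0.036, 0.036, 0.036], xyz=[[0, 0, 0], [0, 0, 0], [0, 0, 0], [0, 0, 0], [0, 0, 0]], rot=[[0, 0, 0], [0, 0, 0], [0, 0, 0], [0, 0, 0], [0, 0, 0]], force=6)

```text
clock: 11.65
eef_pos: [0.6581, 0.1679, 0.0156]
tool_rot: [0.925, -0.38, 0.0, -0.0]
ft_force: [-0.9, -0.0, -0.0]
gripper_width: 0.0568
```

Call:
move_arm(claw=[0.036, 0.036, 0.036], xyz=[[0, 0, 0], [0, 0, 0], [0, 0, 0]], rot=[[0, 0, 0], [0, 0, 0], [0, 0, 0]])

```text
clock: 11.9
eef_pos: [0.658, 0.1679, 0.0151]
tool_rot: [0.925, -0.38, 0.0, -0.0]
ft_force: [0.2, -0.3, 0.6]
gripper_width: 0.0393
```

Call:
move_arm(claw=[0.036, 0.036, 0.036, 0.036, 0.036], xyz=[[0, 0, 0], [0, 0, 0], [0, 0, 0.015], [0, 0, 0.03], [0, 0, 0.035]], rot=[[0, 0, 0], [0, 0, 0], [0, 0, 0], [0, 0, 0], [0, 0, 0]], force=25)

```text
clock: 12.32
eef_pos: [0.6565, 0.1678, 0.0935]
tool_rot: [0.925, -0.38, -0.002, 0.001]
ft_force: [0.5, -0.6, -2.1]
gripper_width: 0.039
```

Call:
move_arm(claw=[0.036, 0.036, 0.036, 0.036, 0.036], xyz=[[0, 0, 0.036], [0, 0, 0.036], [0, 0, 0.03], [0, 0, 0.015], [0, 0, 0]], rot=[[0, 0, 0], [0, 0, 0], [0, 0, 0], [0, 0, 0], [0, 0, 0]])

```text
clock: 12.73
eef_pos: [0.6589, 0.1681, 0.216]
tool_rot: [0.925, -0.38, 0.003, -0.001]
ft_force: [-0.3, 0.1, -1.9]
gripper_width: 0.0393
```

Call:
move_arm(claw=[0.036, 0.036, 0.036, 0.036, 0.036], xyz=[[-0.02, -0.025, 0], [-0.023, -0.029, 0], [-0.023, -0.029, 0], [-0.023, -0.029, 0], [-0.02, -0.025, 0]], rot=[[0, 0, 0], [0, 0, 0], [0, 0, 0], [0, 0, 0], [0, 0, 0]])

```text
clock: 13.15
eef_pos: [0.5466, 0.0297, 0.21]
tool_rot: [0.925, -0.38, -0.002, 0.001]
ft_force: [0.4, -0.8, -1.9]
gripper_width: 0.0395
```

Call:
move_arm(claw=[0.036, 0.036, 0.036, 0.036], xyz=[[-0.014, -0.018, 0], [-0.0076, -0.01, 0], [0, 0, 0], [0, 0, 0]], rot=[[0, 0, 0], [0, 0, 0], [0, 0, 0], [0, 0, 0]])

```text
clock: 13.48
eef_pos: [0.5274, 0.0031, 0.2114]
tool_rot: [0.925, -0.38, -0.0, -0.0]
ft_force: [0.2, -0.5, -1.4]
gripper_width: 0.0392
```

```bash
python3 - <<'E'
from h import *
s=sensors.get_state(); p=s['eef_pos']; print(s['clock'],p,s['qpos'],s['gripper_width'],s['ft_force'])
im,d,ci=wrist("w10"); W=cloud(d,ci); b=p[2]-.0151
print("flange held",cyl(W,p[:2],b+.002,b+.009,.032),"boss",cyl(W,p[:2],b+.014,b+.038,.02))
print("stack top",fit(W,[.5273,.0017],.1,.045),cyl(W,[.5273,.0017],.0915,.098,.032))
E
```

```text
13.4833 [0.52744855 0.0031303  0.21140787] [-2.16580325e-01  3.41120436e-01  1.53212570e+00  4.27444606e-04
  1.26922676e+00  5.63767930e-01] 0.03915915618811955 [ 0.20583066 -0.51148472 -1.38114617]
flange held (array([0.5263, 0.0012]), 1230, np.float64(0.00102)) boss (array([0.5272, 0.0019]), 3547, np.float64(0.0003))
stack top ('med z', np.float64(0.0994), 'enc', (array([0.5281, 0.0022]), 0.0317), 'ls', array([0.5279, 0.0021]), np.float64(0.0314), 3200) (array([0.5271, 0.0015]), 151, np.float64(0.00018))
```

View pics/w10.png

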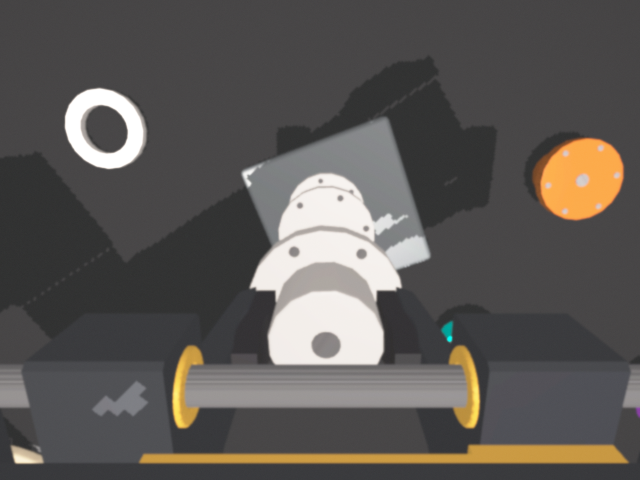

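Aligned so far. I descend to about 4 mm above the stack.

Call:
move_arm(claw=[0.036, 0.036, 0.036, 0.036, 0.036], xyz=[[0, 0, -0.018], [0, 0, -0.025], [0, 0, -0.025], [0, 0, -0.013], [0, 0, -0.005]], rot=[[0, 0, 0], [0, 0, 0], [0, 0, 0], [0, 0, 0], [0, 0, 0]])

```text
clock: 13.95
eef_pos: [0.5268, 0.0042, 0.1234]
tool_rot: [0.925, -0.379, -0.002, 0.0]
ft_force: [-0.4, -0.8, -2.5]
gripper_width: 0.0393
```

Call:
move_arm(claw=[0.036, 0.036, 0.036], xyz=[[0, 0, 0], [0, 0, 0], [0, 0, 0]], rot=[[0, 0, 0], [0, 0, 0], [0, 0, 0]])

```text
clock: 14.2
eef_pos: [0.5281, 0.0031, 0.1271]
tool_rot: [0.925, -0.38, 0.001, -0.0]
ft_force: [-0.1, 0.7, -1.3]
gripper_width: 0.0394
```

```bash
cat > chk2.py <<'E'
from h import *
import sys
c=np.array([.5275,.002]); s=sensors.get_state(); p=s['eef_pos']; b=p[2]-.0151; print(s['clock'],p,s['ft_force'],s['gripper_width'],"bottom",b)
if len(sys.argv)>2: b=.1
im,d=optics.grab_frame("side"); W=cloud(d,optics.camera_info("side")); cv2.imwrite(f"pics/s{sys.argv[1]}.png",cv2.resize(im[140:310,230:370],None,fx=3.5,fy=3.5,interpolation=cv2.INTER_CUBIC))
def show(n,W,e):
    for k,a in dict(boss1=(.034,.056,.02),boss2=(.066,.088,.02),fl2=(.092,.098,.032),fl3=(b+.002+e,b+.008+e,.032),boss3=(b+.014,b+.036,.02)).items():
        try: print(n,k,cyl(W,c,*a))
        except Exception as ex: print(n,k,"-")
show("side",W,.001)
im,d,ci=wrist("w"+sys.argv[1]); show("wrist",cloud(d,ci),-.0005)
E
python3 -W ignore chk2.py 11
```

```text
14.2 [0.52810183 0.00314765 0.12706718] [-0.13360779  0.66787678 -1.26829598] 0.039427602529749334 bottom 0.11196718470290237
side boss1 (array([0.5291, 0.003 ]), 209, np.float64(0.0004))
side boss2 (array([0.5291, 0.003 ]), 131, np.float64(0.00052))
side fl2 (array([0.5291, 0.0031]), 95, np.float64(0.00046))
side fl3 (array([0.5295, 0.003 ]), 106, np.float64(0.00045))
side boss3 (array([0.529 , 0.0031]), 278, np.float64(0.00069))
wrist boss1 (array([0.5273, 0.0018]), 26, np.float64(0.0001))
wrist boss2 (array([0.5275, 0.002 ]), 0, np.float64(nan))
wrist fl2 (array([0.5274, 0.0015]), 325, np.float64(0.00013))
wrist fl3 (array([0.5277, 0.0016]), 437, np.float64(0.00013))
wrist boss3 (array([0.5278, 0.0018]), 2932, np.float64(0.00027))
```

View pics/s11.png

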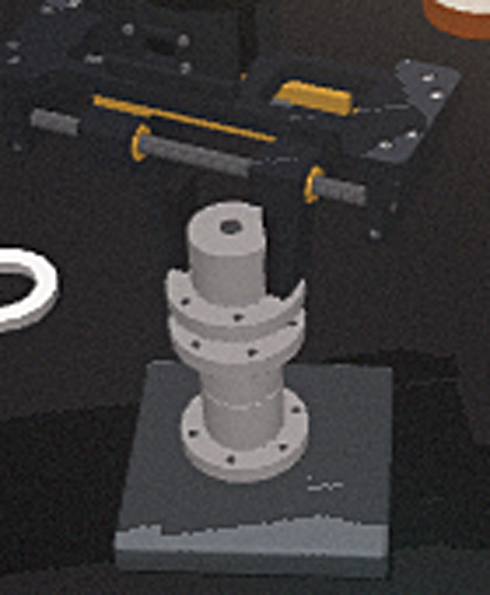

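The side view shows the third cap hovering right over the stack. It is within 0.4 mm; I trim x by -0.3 mm and lower.

Call:
move_arm(claw=[0.036, 0.036, 0.036, 0.036, 0.036], xyz=[[-0.0003, 0, -0.003], [0, 0, -0.004], [0, 0, -0.003], [0, 0, 0], [0, 0, 0]], rot=[[0, 0, 0], [0, 0, 0], [0, 0, 0], [0, 0, 0], [0, 0, 0]])

```text
clock: 14.72
eef_pos: [0.5269, 0.0029, 0.1158]
tool_rot: [0.925, -0.38, -0.0, 0.0]
ft_force: [0.9, -0.3, -2.8]
gripper_width: 0.0393
```

```bash
python3 -W ignore chk2.py 12
```

```text
14.7167 [0.52691144 0.00292262 0.11582082] [ 0.89363384 -0.28655854 -2.84932007] 0.03926667103187505 bottom 0.1007208153953805
side boss1 (array([0.5294, 0.0031]), 209, np.float64(0.00049))
side boss2 (array([0.5292, 0.0031]), 131, np.float64(0.00055))
side fl2 (array([0.5291, 0.003 ]), 96, np.float64(0.00036))
side fl3 (array([0.5283, 0.0029]), 99, np.float64(0.00041))
side boss3 (array([0.5281, 0.0028]), 277, np.float64(0.00072))
wrist boss1 (array([0.5275, 0.0017]), 49, np.float64(0.00011))
wrist boss2 (array([0.5275, 0.002 ]), 0, np.float64(nan))
wrist fl2 (array([0.5274, 0.0016]), 378, np.float64(0.00012))
wrist fl3 (array([0.5267, 0.0014]), 440, np.float64(0.00012))
wrist boss3 (array([0.5269, 0.0015]), 2955, np.float64(0.00029))
```

Offset needed: (+0.7,+0.2) mm. I trim it while still just above contact.

Call:
move_arm(claw=[0.036, 0.036, 0.036], xyz=[[0.0007, 0.0002, 0.0003], [0, 0, 0], [0, 0, 0]], rot=[[0, 0, 0], [0, 0, 0], [0, 0, 0]])

```text
clock: 15.07
eef_pos: [0.5278, 0.0031, 0.1165]
tool_rot: [0.925, -0.38, 0.0, -0.0]
ft_force: [-1.2, -0.7, -2.0]
gripper_width: 0.0392
```

```bash
python3 -W ignore chk2.py 13|grep -v boss2
```

```text
15.0667 [0.52782218 0.00312735 0.11647455] [-1.18408361 -0.68217885 -1.98069796] 0.03923244377100241 bottom 0.10137455071522915
side boss1 (array([0.5291, 0.0031]), 209, np.float64(0.00042))
side fl2 (array([0.5293, 0.0031]), 97, np.float64(0.00046))
side fl3 (array([0.5292, 0.0031]), 109, np.float64(0.00051))
side boss3 (array([0.5288, 0.0032]), 282, np.float64(0.0006))
wrist boss1 (array([0.5275, 0.0017]), 64, np.float64(0.00015))
wrist fl2 (array([0.5274, 0.0016]), 367, np.float64(0.00013))
wrist fl3 (array([0.5275, 0.0017]), 441, np.float64(0.00013))
wrist boss3 (array([0.5276, 0.0018]), 2967, np.float64(0.00028))
```

Aligned to about 0.1 mm. Now I set it down.

Call:
move_arm(claw=[0.036, 0.036, 0.036, 0.036], xyz=[[0, 0, -0.0006], [0, 0, 0], [0, 0, -0.0005], [0, 0, 0]], rot=[[0, 0, 0], [0, 0, 0], [0, 0, 0], [0, 0, 0]])

```text
clock: 15.5
eef_pos: [0.5277, 0.0031, 0.1152]
tool_rot: [0.925, -0.38, -0.0, 0.0]
ft_force: [-0.2, -0.1, -2.7]
gripper_width: 0.0392
```

Call:
move_arm(claw=[0.036, 0.036, 0.036], xyz=[[0, 0, -0.0004], [0, 0, 0], [0, 0, 0]], rot=[[0, 0, 0], [0, 0, 0], [0, 0, 0]])

```text
clock: 15.75
eef_pos: [0.5278, 0.0031, 0.1151]
tool_rot: [0.925, -0.38, 0.0, -0.0]
ft_force: [0.1, -0.1, 0.7]
gripper_width: 0.0393
```

Call:
move_arm(claw=[0.036, 0.036], xyz=[[0, 0, -0.0003], [0, 0, 0]], rot=[[0, 0, 0], [0, 0, 0]], force=6)

```text
clock: 15.92
eef_pos: [0.5278, 0.0031, 0.115]
tool_rot: [0.925, -0.38, 0.0, -0.0]
ft_force: [-2.4, 0.4, 3.9]
gripper_width: 0.0396
```

Call:
move_arm(claw=[0.041, 0.044, 0.05, 0.06, 0.07], xyz=[[0, 0, 0], [0, 0, 0], [0, 0, 0], [0, 0, 0], [0, 0, 0]], rot=[[0, 0, 0], [0, 0, 0], [0, 0, 0], [0, 0, 0], [0, 0, 0]])

```text
clock: 16.33
eef_pos: [0.5277, 0.0031, 0.1145]
tool_rot: [0.925, -0.38, -0.0, -0.0]
ft_force: [-0.3, 0.5, -0.6]
gripper_width: 0.0614
```

Call:
move_arm(claw=[0.08, 0.088, 0.088, 0.088, 0.088], xyz=[[0, 0, 0], [0, 0, 0.005], [0, 0, 0.015], [0, 0, 0.02], [0, 0, 0.02]], rot=[[0, 0, 0], [0, 0, 0], [0, 0, 0], [0, 0, 0], [0, 0, 0]])

```text
clock: 16.75
eef_pos: [0.5275, 0.0032, 0.1755]
tool_rot: [0.925, -0.38, -0.0, 0.0]
ft_force: [0.3, -0.1, 0.3]
gripper_width: 0.088
```

Call:
move_arm(claw=[0.088, 0.088, 0.088, 0.088, 0.088], xyz=[[0, 0, 0.03], [0, 0, 0.03], [0, 0, 0.02], [0, 0, 0], [0, 0, 0]], rot=[[0, 0, 0], [0, 0, 0], [0, 0, 0], [0, 0, 0], [0, 0, 0]])

```text
clock: 17.17
eef_pos: [0.5279, 0.0031, 0.2551]
tool_rot: [0.925, -0.38, 0.001, -0.0]
ft_force: [0.5, 0.6, -1.2]
gripper_width: 0.088
```

```bash
python3 -W ignore chk2.py 14 x; python3 - <<'E'
from h import *
z=np.load("w14.npz"); ci={k:z[k] for k in z.files}; print("top z",fit(cloud(z['d'],ci),[.5275,.0018],.14,.03))
E
```

```text
17.1667 [0.52785127 0.00310094 0.25512066] [ 0.48317293  0.61582847 -1.2245494 ] 0.08795791051833522 bottom 0.24002066206087924
side boss1 (array([0.5293, 0.003 ]), 207, np.float64(0.00047))
side boss2 (array([0.5291, 0.003 ]), 132, np.float64(0.0005))
side fl2 (array([0.5289, 0.0031]), 98, np.float64(0.00045))
side fl3 (array([0.529 , 0.0031]), 109, np.float64(0.0005))
side boss3 (array([0.529 , 0.0032]), 263, np.float64(0.00046))
wrist boss1 (array([0.5275, 0.002 ]), 0, np.float64(nan))
wrist boss2 (array([0.5275, 0.002 ]), 0, np.float64(nan))
wrist fl2 (array([0.5272, 0.0015]), 59, np.float64(9e-05))
wrist fl3 (array([0.5273, 0.0016]), 67, np.float64(0.00011))
wrist boss3 (array([0.5273, 0.0016]), 287, np.float64(0.00012))
top z ('med z', np.float64(0.1394), 'enc', (array([0.5276, 0.0019]), 0.02), 'ls', array([0.5277, 0.002 ]), np.float64(0.0197), 2645)
```

View pics/s14.png

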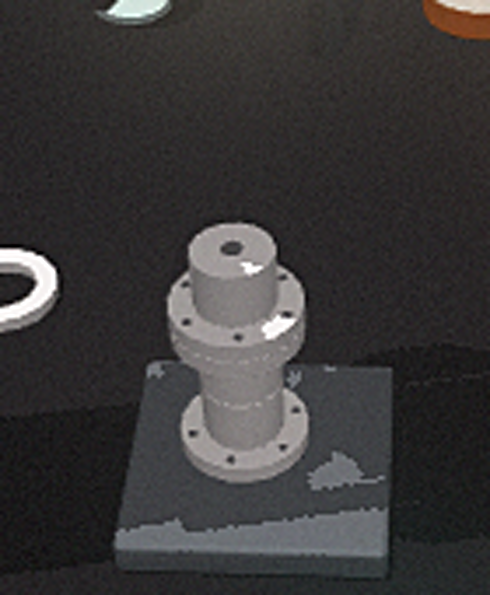

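The side view shows the full stack at (235,350), upright and flush, with the gripper well clear. I hand the job in.

```bash
python3 -c "
from workcell import job_done
print(job_done())"
```

```text
the job is handed in; nothing more can be done
None
```

The three caps are stacked on the slab as asked, and I handed the job in at about 17 s with the gripper clear. I set the second cap boss to boss on the first, then the third flat to flat on top of it.

- **Centring:** in the last depth fits the three axes agree to about 0.4 mm in the side view. In the wrist view the second and third agree to about 0.1 mm.
- **First cap:** it stayed where it stood, to within the measuring noise.
- **Height and seating:** the stack top measured 139.4 mm against 140 mm nominal. The contact forces read at set-down were about 4 N at most, and the side picture shows all faces flush.
- **Disagreement:** the side view reads about 1.7 mm in x and 1.3 mm in y from the wrist view. That is within the stated 2 mm calibration, so I judged alignment only within a single view.
- **Drift corrected:** fast descents drifted sideways by a few mm, which I corrected before each set-down.

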